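# Wedge the rocking laser controller

## Robot

A 6-joint arm with a two-finger parallel gripper is mounted at the origin on the work surface. World frame = base frame: x ahead of the robot, y to its left, z up, the work surface at z = 0. Lengths are in m, angles in rad, forces in N, time in s.
With the tool pointing down it reaches from about 0.35 to 0.725 m from the base axis. Payload 6 kg.
Tool frame: the origin (TCP) lies at the very end of the fingers, on their centre line; the grasp point (between the pads) lies 19 mm behind it; z points along the fingers, x is the direction in which the jaws open and shut, and the axes are right-handed (so a half turn about z gives the same grasp; the last joint's range is limited). The gripper opens to 85 mm and grips with 20 to 120 N. Pads are 22 mm wide; open, the fingers measure 114 mm over their backs; the gripper's body (76 mm by 85 mm) begins 54 mm behind the grasp point. The pads swing forward as they close: fully open they stand 13 mm farther back than shut.
Start: joints at [1.445, 0.04, 0.085, 0, -1.615, -0.334], TCP at [0.266, 0.538, 0.231] pointing down, gripper open.
Joint ranges: [-2.56, 2.56], [-1.29, 2.01], [-1.08, 1.49], [-3.29, 1.98], [-2.81, -0.18], [-2.99, 2.99]. Speed limits (rad/s): [2.57, 2.57, 3.01, 3.14, 3.14, 3.14].

## Interface

Orientations are given as [roll, pitch, yaw] about the fixed x, y, z axes, in that order (R = Rz(yaw) Ry(pitch) Rx(roll)).
In Python, from station import ctrl, optics gives the robot as it stands.
- The arm moves only by the tool servo_tool, never from a script. Its argument "targets" is a list of rows, each a list of 5 numbers: the opening, from -1 (shut) to 1 (fully open), so that 0 is half open, then the shift along the tool's x, y, z in mm, then the turn about the tool's z in units of 5 degrees (1.0 is 5 degrees). A call has 1 to 8 rows; each row shifts and turns the pose as measured when the row begins, along the tool's axes as they then stand; what a row does not reach is not made up. A row lasts 1/8 s, in which the tool goes at most 62.5 mm and 10.7 degrees, less where a joint would pass 70% of its speed; a pose out of reach is approached as far as the arm can. A call is refused whole if a number of a shift passes 62.5 or a number of a turn 1, either way. A call with a gripper value outside its range is refused whole. The fingers move at their own pace and stop on an object; the grip force is fixed at half the most. Time passes only in rows, so rows that do not move let the fingers close. It gives the time, the measured TCP pose, the force and the opening at its end, in the units of the state.
- ctrl.state(): the state, without advancing time (a new reading comes with each control period).
- optics.get_image(name): name is "scene" or "top" or "wrist"; returns (picture, depth): 400x640x3 uint8, red, green, blue; 400x640 float32, m along the optical axis (not along the pixel's ray), 0 where there is no reading.
- optics.get_calibration(name): a dict with "fovy" (degrees; the focal length in pixels is half the picture's height over the tangent of half this angle, whatever the lens; pixels are square), "cx", "cy" (the principal point, pixels), "position" and "attitude" of the camera in the world. Camera axes: x right, y down, z forward; pixel columns grow to the right and rows downward; lengths in m; the calibration is good to about 2 mm. A picture is of the moment at which its call begins: read the wrist's pose just before it. get_calibration takes no time and is no camera call; for the wrist camera it gives the pose at the moment of the call.
- ctrl.close_job(): hands the job in, once; it reports no verdict.
The state is a dict: "time_s": time; "q": joint angles; "qvel": joint speeds; "tau": joint torques, N m; "eef_pos": TCP position; "orientation": TCP orientation; "wrist_force": force on the tool from outside, world axes, zero at the start; "wrist_torque": the same for the moment, N m; "opening": opening from 0.0 (shut) to 1.0 (fully open).
Only numpy, scipy, OpenCV 4.12 (cv2) and the standard library are available. Lean on these libraries where they do the work, as an engineer would, in place of code of your own. Each camera call takes 0.05 s, during which the arm holds its last target. There are 200 camera calls.

## Task

The white laser controller rocks because one of its feet, the one below the yellow dot, hangs over the notch in its base plate. Push the orange wedge along the bench, thin end first, under that hanging foot until it just takes up the gap, then press down firmly on the yellow dot, with about 10 N for about a second, to check that the controller no longer rocks, and take the hand away. Only push and press: do not lift the wedge or the controller, do not jack the controller out of level or shove it along, and leave the cups and other things on the bench alone.

Things in the scene. Friction and masses are not known exactly. Their poses are not given: they have to be found in the camera images.
- unit: white controller box, 180 (its x) by 230 mm (its y), 60 mm tall with its four round feet (20 mm across, 8 tall, at x +-70, y +-95 mm). Loose, 1.9 to 2.6 kg, heavier at its +x +y corner: stands level on three feet; over about 3.5 N on the yellow dot tips that corner down until it meets bench, plate or wedge, the dot swaying a few mm outwards. Origin: centre of footprint, at the foot bottoms, z up
- hanging_foot (a point): centre of the bottom of the hanging foot (x = -70, y = -95 mm of the unit). It hangs above the bare bench at the height of the base plate, which differs each time (7 to 12 mm) so that it must be felt. Pushing the wedge against it with about 10 N shoves the whole unit along
- press_spot (a point): yellow dot, 22 mm across, on top of the unit straight above the hanging foot, 60 mm above the foot bottom; the place to press
- plate: fixed black steel base plate under the unit, axes in line with it at the start; its top stands 7 to 12 mm above the bench (its origin, 12 mm below that top, lies up to 5 mm below the bench surface). Spans x and y from -110 to 110 and -130 to 130 mm, but the corner x < -20, y < -20 mm is cut out: bare bench, open to -x and -y. A fixed aluminium bar 30 mm tall stands along its +x edge
- wedge: orange wedge, 110 (its x) by 44 mm (its y), 90 g, flat on the bench, slides with about 1 N. Thin end x = +55 mm, 2 mm thick; rises at 10.3 degrees to the upright flat back end at x = -55 mm, 22 mm tall. Origin: centre of its underside. Starts pointing roughly along the unit's +y, thin end 60 to 130 mm from the foot. When its slope meets the foot the push stiffens; 4 to 5 N seats it
- wedge_slope (a point): middle of the wedge's sloping top face (12 mm above its underside); its z is square to that face, its x runs down the slope to the thin end. When the wedge is snug the centre of the foot bottom is 1.8 mm from this face, as the foot rests on its outer edge
- cup1: open steel cup, 42 mm across at the rim, 45 mm tall, a bystander; origin at the centre of its underside
- cup2: open steel cup, 42 mm across at the rim, 45 mm tall, a bystander; origin at the centre of its underside
- cup3: open steel cup, 42 mm across at the rim, 45 mm tall, a bystander; origin at the centre of its underside
- cup4: open steel cup, 42 mm across at the rim, 45 mm tall, a bystander; origin at the centre of its underside
- disc: white plastic sensor base, 100 mm across, 26 mm tall, a bystander; origin at the centre of its underside
- collar: blue plastic collar, 60 mm across, 22 mm tall, a bystander; origin at the centre of its underside
- screwdriver: screwdriver with a red handle, lying on the bench along its x, a bystander; origin under its middle
Mind the look-alikes: they are no part of the job. There is more than one size of the wedge; the one meant has the size given above.

How it is judged:
By the outcome, as a careful person would: the job done as asked, in the order asked, and still so for the second after the job is handed in, with the robot touching nothing.
It also fails if it takes over 51 s, if anything falls off the work surface, if the arm or the gripper's body presses on something with over 40 N, if the wrist force passes 120 N, or if a joint passes its speed limit or range.

## Working session

There is one attempt and no reset: what is moved stays moved. The work goes in short steps, Python scripts to look and compute and a tool call to move; the robot and the scene stay as the last step left them, time stands still between calls to the robot, and variables do not carry over. Pictures are saved under pics/ and viewed, about 8 in all and at most 12, crops included, and the job is handed in when it is done.

Besides the shell and the picture viewer there is one more tool, called as name(argument=value, ...), one argument or row to a line, values as JSON. servo_tool: Moves the arm, as the interface text tells. Its arguments: {"type":"object","properties":{"targets":{"type":"array","items":{"type":"array","items":{"type":"number"}}}},"required":["targets"]}

```bash
mkdir -p pics; cat > h.py <<'E'
import numpy as np, cv2
from scipy.spatial.transform import Rotation as R
from station import ctrl, optics
def cap(n):
    c=optics.get_calibration(n); im,d=optics.get_image(n); return im,d,c
def cloud(d,c):
    f=200/np.tan(np.radians(c["fovy"])/2)
    v,u=np.mgrid[0:400,0:640]
    P=np.stack([(u-c["cx"])/f*d,(v-c["cy"])/f*d,d],-1)
    a=np.array(c["attitude"],float)
    M=a if a.shape==(3,3) else R.from_euler('xyz',a).as_matrix()
    return P@M.T+np.array(c["position"])
E
python3 - <<'E'
from h import *
s=ctrl.state();print({k:np.round(v,3) for k,v in s.items()})
for n in("top","scene"):
    im,d,c=cap(n);print(n,c)
    np.savez(f"{n}.npz",im=im,P=cloud(d,c),d=d)
    cv2.imwrite(f"pics/{n}0.png",im[:,:,::-1])
E
```

```text
{'time_s': np.float64(0.0), 'q': array([ 1.445,  0.041,  0.084, -0.   , -1.615, -0.334]), 'qvel': array([-0.001, -0.   ,  0.   ,  0.   ,  0.001,  0.   ]), 'tau': array([ 1.000e-03, -3.682e+01,  3.474e+01,  6.933e+00, -5.000e-03,
       -0.000e+00]), 'eef_pos': array([0.266, 0.537, 0.23 ]), 'orientation': array([-3.141e+00, -2.000e-03, -2.031e+00]), 'wrist_force': array([-0.107,  0.538,  0.038]), 'wrist_torque': array([-0.002,  0.014,  0.015]), 'opening': np.float64(1.004)}
top {'fovy': 55.601605418800155, 'cx': 323.08899131758096, 'cy': 203.0307875734743, 'position': array([ 0.37056347, -0.01032355,  1.08852109]), 'attitude': array([-2.93713466e+00,  1.35956257e-03, -1.50789718e+00])}
scene {'fovy': 49.68702956786935, 'cx': 316.0612914595958, 'cy': 201.70294336645836, 'position': array([ 1.06159192, -0.51004297,  0.98405766]), 'attitude': array([-2.46237043, -0.01561657,  0.77661882])}
```

View pics/top0.png

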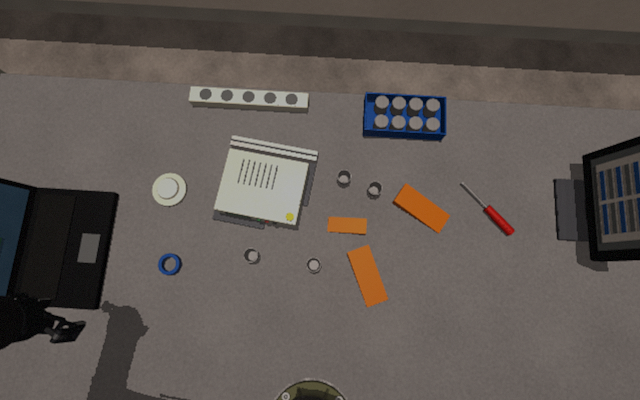

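View pics/scene0.png

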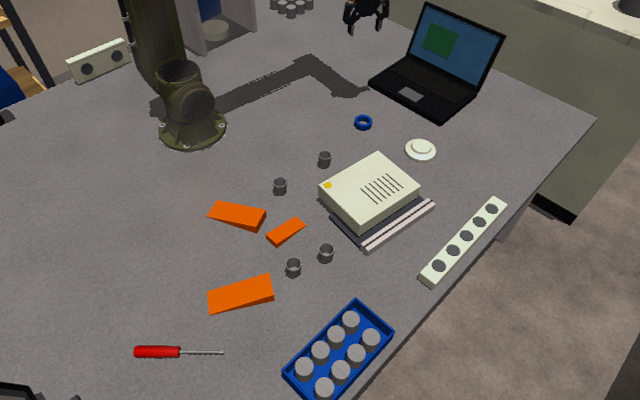

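The top view shows the controller centred near (262,187) with the yellow dot at (290,217). There are three orange wedges: a small one at (347,225) and larger ones at (367,275) and (421,208). At about 2.85 mm/px, the small one is roughly 110x44 mm. Next I'll measure all three, and the dot.

```bash
python3 - <<'E'
from h import *
for n in("top","scene"):
    z=np.load(n+".npz");im,P=z["im"],z["P"]
    hsv=cv2.cvtColor(im,cv2.COLOR_RGB2HSV)
    o=cv2.inRange(hsv,(5,180,90),(18,255,255))
    N,L,S,C=cv2.connectedComponentsWithStats(o)
    for i in range(1,N):
        if S[i,4]<40: continue
        Q=P[L==i];r=cv2.minAreaRect((Q[:,:2]*1000).astype(np.float32))
        print(n,"wedge",C[i].round(),"rect",np.round(r[0],1),np.round(r[1],1),round(r[2],1),"z",np.percentile(Q[:,2],[2,50,98]).round(4))
        A=np.c_[Q[:,:2],np.ones(len(Q))];g=np.linalg.lstsq(A,Q[:,2],rcond=None)[0];print("  slope deg",np.degrees(np.arctan(np.hypot(*g[:2]))).round(1),"downhill yaw",np.degrees(np.arctan2(-g[1],-g[0])).round(1))
    y=cv2.inRange(hsv,(20,150,120),(34,255,255));N,L,S,C=cv2.connectedComponentsWithStats(y)
    for i in range(1,N):
        if S[i,4]>15: print(n,"yellow",C[i].round(1),S[i,4],np.median(P[L==i],0).round(4),P[L==i].mean(0).round(4))
    # unit top
    m=(P[...,2]>.055)&(P[...,2]<.085)&(abs(P[...,0]-.47)<.2)&(abs(P[...,1]-.14)<.18)
    N,L,S,C=cv2.connectedComponentsWithStats(m.astype(np.uint8));i=1+S[1:,4].argmax()
    Q=P[L==i];r=cv2.minAreaRect((Q[:,:2]*1000).astype(np.float32));print("unit",r,np.median(Q[:,2]))
    # low objects (cups)
    m=(P[...,2]>.03)&(P[...,2]<.055)&(P[...,0]>.2)&(P[...,0]<.7)&(abs(P[...,1])<.3)
    N,L,S,C=cv2.connectedComponentsWithStats(m.astype(np.uint8))
    for i in range(1,N):
        if S[i,4]>30: print("obj",C[i].round(),S[i,4],P[L==i].mean(0).round(3))
    b=(P[...,2]<.02)&(abs(P[...,0]-.3)<.03)&(abs(P[...,1])<.1);print("bench z",np.median(P[b][:,2]))
z=np.load("top.npz");cv2.imwrite("pics/crop.png",cv2.resize(z["im"][130:310,200:460,::-1],None,fx=3,fy=3,interpolation=2))
E
```

```text
top wedge [421. 208.] rect [ 474.9 -188.4] [160.5 380.3] 53.3 z [0.0031 0.0183 0.033 ]
  slope deg 64.3 downhill yaw -39.0
top wedge [347. 225.] rect [533.2 -65.2] [107.2  43.5] 88.9 z [0.0018 0.0126 0.0238]
  slope deg 10.3 downhill yaw 87.7
top wedge [367. 276.] rect [377.7 -89.2] [158.5 150.1] 23.9 z [0.0034 0.0178 0.0333]
  slope deg 59.5 downhill yaw -73.9
top yellow [289.3 216.5] 35 [0.5383 0.094  0.0731] [0.5329 0.0908 0.1021]
unit ((605.382080078125, 179.056396484375), (231.19932556152344, 159.60076904296875), 82.44176483154297) 0.07242893958221686
obj [345. 176.] 80 [ 0.671 -0.052  0.042]
obj [375. 188.] 81 [ 0.641 -0.141  0.042]
obj [403. 190.] 52 [ 0.642 -0.223  0.032]
obj [287. 225.] 34 [0.519 0.101 0.045]
obj [360. 251.] 107 [ 0.459 -0.105  0.032]
obj [250. 255.] 80 [0.43  0.195 0.042]
obj [313. 264.] 71 [0.416 0.022 0.043]
bench z 0.00027255994485630985
scene wedge [238. 215.] rect [ 708.  -270.1] [154.  840.7] 66.2 z [0.0016 0.0172 0.0332]
  slope deg 51.2 downhill yaw 126.4
scene wedge [285. 231.] rect [ 760.5 -292.1] [107.8 735.5] 45.8 z [0.0011 0.0122 0.0232]
  slope deg 53.3 downhill yaw 166.1
scene wedge [241. 294.] rect [ 802.  -405.7] [159.1 552.8] 59.1 z [0.0022 0.0164 0.0326]
  slope deg 54.6 downhill yaw 154.4
scene yellow [327.4 184.7] 33 [0.5356 0.091  0.0725] [0.5351 0.0914 0.0723]
unit ((606.3681030273438, 178.23260498046875), (232.57106018066406, 158.05372619628906), 82.33252716064453) 0.0719322875754117
obj [325. 155.] 105 [0.428 0.195 0.039]
obj [280. 183.] 114 [0.414 0.02  0.04 ]
obj [347. 215.] 333 [0.63  0.068 0.043]
obj [259. 217.] 73 [ 0.46  -0.101  0.032]
obj [326. 249.] 132 [ 0.667 -0.05   0.04 ]
obj [293. 264.] 136 [ 0.638 -0.139  0.04 ]
obj [270. 288.] 72 [ 0.642 -0.224  0.032]
bench z 0.0004374606601865727
```

View pics/crop.png

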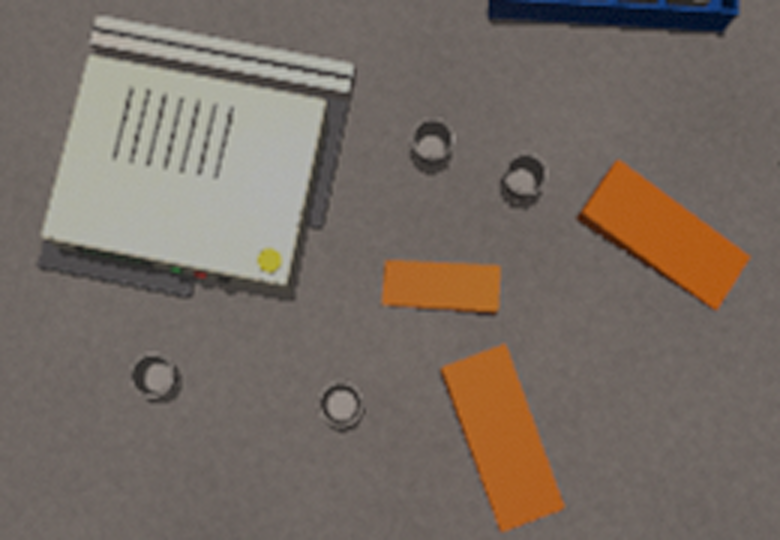

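The crop confirms the choice. The wanted wedge is the small one, at crop (442,286), which measures 107x43.5 mm with a 10.3° slope and is 24 mm tall. Its thin end points along +y towards the dot at crop (270,260). The other two are about 160 mm long and don't match. The top surface at z≈0.072 m puts the gap at about 12 mm. Now a travel plan to get behind the wedge.

```bash
cat >> h.py <<'E'
def plan(target,yawdeg,n,st=None):
    s=ctrl.state();p=np.array(s["eef_pos"]);y=s["orientation"][2];t=np.array(target)
    dy=(np.radians(yawdeg)-y+np.pi)%(2*np.pi)-np.pi
    for i in range(n):
        M=R.from_euler('xyz',[np.pi,0,y+dy*i/n]).as_matrix()
        print(np.round(M.T@(t-p)/n*1000,0 if n>2 else 1).tolist(),"turn",round(-np.degrees(dy)/n/5,2))
E
python3 -c "
from h import *
plan([.53,-.165,.15],178.3,16)
z=np.load('top.npz');im,P=z['im'],z['P']
m=(cv2.inRange(cv2.cvtColor(im,cv2.COLOR_RGB2HSV),(5,180,90),(18,255,255))>0)&(np.abs(P[...,0]-.533)<.04)&(np.abs(P[...,1]+.065)<.07)
Q=P[m][:,:2];c=Q.mean(0);w=np.linalg.svd(Q-c)[2][0];print(c,w)"
```

```text
[32.0, -34.0, 5.0] turn 0.82
[30.0, -36.0, 5.0] turn 0.82
[27.0, -38.0, 5.0] turn 0.82
[24.0, -40.0, 5.0] turn 0.82
[21.0, -42.0, 5.0] turn 0.82
[18.0, -43.0, 5.0] turn 0.82
[15.0, -44.0, 5.0] turn 0.82
[12.0, -45.0, 5.0] turn 0.82
[8.0, -46.0, 5.0] turn 0.82
[5.0, -47.0, 5.0] turn 0.82
[2.0, -47.0, 5.0] turn 0.82
[-2.0, -47.0, 5.0] turn 0.82
[-5.0, -47.0, 5.0] turn 0.82
[-8.0, -46.0, 5.0] turn 0.82
[-11.0, -45.0, 5.0] turn 0.82
[-15.0, -45.0, 5.0] turn 0.82
[ 0.53317638 -0.06629943] [-0.03694239 -0.9993174 ]
```

servo_tool(
  targets=[
    [-1,32,-34,5,0.82],
    [-1,30,-36,5,0.82],
    [-1,27,-38,5,0.82],
    [-1,24,-40,5,0.82],
    [-1,21,-42,5,0.82],
    [-1,18,-43,5,0.82],
    [-1,15,-44,5,0.82],
    [-1,12,-45,5,0.82],
  ],
)

```text
time_s: 1.1
eef_pos: [0.3937, 0.1766, 0.186]
orientation: [-3.137, -0.007, -2.616]
wrist_force: [0.7, 0.6, -0.1]
opening: 0.002
```

servo_tool(
  targets=[
    [-1,8,-46,5,0.82],
    [-1,5,-47,5,0.82],
    [-1,2,-47,5,0.82],
    [-1,-2,-47,5,0.82],
    [-1,-5,-47,5,0.82],
    [-1,-8,-46,5,0.82],
    [-1,-11,-45,5,0.82],
    [-1,-15,-45,5,0.82],
  ],
)

```text
time_s: 2.1
eef_pos: [0.5188, -0.1907, 0.1445]
orientation: [-3.136, -0.004, 3.076]
wrist_force: [-0.1, 1.6, -0.5]
opening: 0.003
```

```bash
python3 - <<'E'
from h import *
s=ctrl.state();print(s["time_s"],s["eef_pos"],s["orientation"],s["wrist_force"],s["opening"])
plan([.53,-.165,.012],177.9,4)
E
```

```text
2.1 [ 0.51878433 -0.19067027  0.1445167 ] [-3.13642618 -0.00432434  3.07623293] [-0.09080687  1.59214126 -0.53535645] 0.0030888028736547617
[-2.0, 7.0, 33.0] turn -0.08
[-2.0, 7.0, 33.0] turn -0.08
[-2.0, 7.0, 33.0] turn -0.08
[-3.0, 7.0, 33.0] turn -0.08
```

servo_tool(
  targets=[
    [-1,-3,7,30,-0.1],
    [-1,-3,7,33,-0.1],
    [-1,-3,7,33,-0.1],
    [-1,-3,5,33,0],
    [-1,0,0,4,0],
    [-1,0,0,0,0],
  ],
)

```text
time_s: 2.85
eef_pos: [0.5303, -0.1699, 0.0053]
orientation: [-3.136, -0.009, 3.095]
wrist_force: [-0.4, 0.1, 0.2]
opening: 0.0
```

```bash
python3 - <<'E'
from h import *
s=ctrl.state();print(s["time_s"],s["eef_pos"],s["orientation"],s["wrist_force"])
im,d,c=cap("wrist");cv2.imwrite("pics/w1.png",im[:,:,::-1]);P=cloud(d,c)
im2,d2,c2=cap("top");cv2.imwrite("pics/t1.png",cv2.resize(im2[130:310,200:460,::-1],None,fx=3,fy=3))
E
```

```text
2.85 [ 0.5302839  -0.16987074  0.00534905] [-3.13606284 -0.00925767  3.09507842] [-0.4314162   0.05614183  0.21200257]
```

View pics/w1.png

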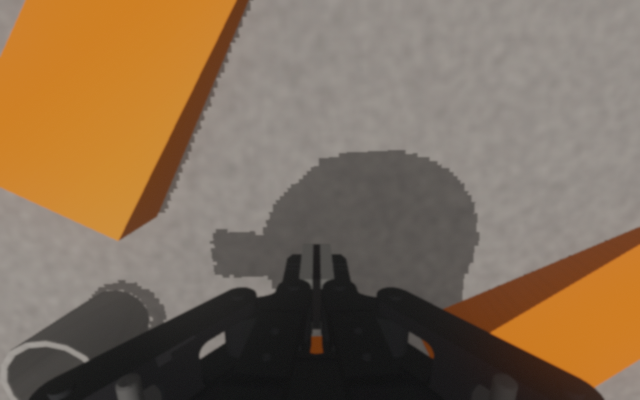

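The wrist view shows the shut fingers over bare bench at (318,260), with the two large wedges and a cup off to the sides. The small wedge is just visible behind the fingers at (316,345). I'll raise 4 mm and push.

servo_tool(
  targets=[
    [-1,0,6,-4,0.1],
    [-1,0,10,0,0],
    [-1,0,10,0,0],
    [-1,0,10,0,0],
    [-1,0,10,0,0],
    [-1,0,12,0,0],
    [-1,0,12,0,0],
    [-1,0,12,0,0],
  ],
)

```text
time_s: 3.95
eef_pos: [0.5372, -0.0829, 0.0133]
orientation: [-3.136, -0.003, 3.085]
wrist_force: [-0.7, -0.2, 0.6]
opening: 0.004
```

```bash
cat >> h.py <<'E'
def wedge(extra=False):
    s=ctrl.state();im,d,c=cap("top");P=cloud(d,c)
    m=(cv2.inRange(cv2.cvtColor(im,cv2.COLOR_RGB2HSV),(5,180,70),(18,255,255))>0)&(np.abs(P[...,0]-.533)<.045)&(P[...,1]>-.12)&(P[...,1]<.1)&(P[...,2]<.04)
    Q=P[m];r=cv2.minAreaRect((Q[:,:2]*1000).astype(np.float32))
    print("t",s["time_s"],"tcp",np.round(s["eef_pos"],4),"yaw",np.degrees(s["orientation"][2]).round(2),"F",np.round(s["wrist_force"],2),"wedge",np.round(r[0],1),np.round(r[1],1),round(r[2],1),"y",Q[:,1].min().round(4),Q[:,1].max().round(4))
    return im,P
E
python3 -c "
from h import *
wedge()"
```

```text
t 3.95 tcp [ 0.5372 -0.0829  0.0133] yaw 176.78 F [-0.7  -0.2   0.61] wedge [524.1 -20.4] [20.9 94.4] 0.6 y -0.0676 0.0268
```

```bash
python3 - <<'E'
from h import *
im,d,c=cap("scene");P=cloud(d,c);np.savez("s2.npz",im=im,P=P)
a=cv2.resize(im[130:280,180:440,::-1],None,fx=3,fy=3)
cv2.imwrite("pics/s2.png",a)
m=(cv2.inRange(cv2.cvtColor(im,cv2.COLOR_RGB2HSV),(5,180,70),(18,255,255))>0)&(np.abs(P[...,0]-.533)<.045)&(P[...,1]>-.12)&(P[...,1]<.1)&(P[...,2]<.04)
Q=P[m];print(cv2.minAreaRect((Q[:,:2]*1000).astype(np.float32)),len(Q))
E
```

```text
((533.4346923828125, -14.850814819335938), (111.43757629394531, 52.18385314941406), 89.38906860351562) 342
```

View pics/s2.png

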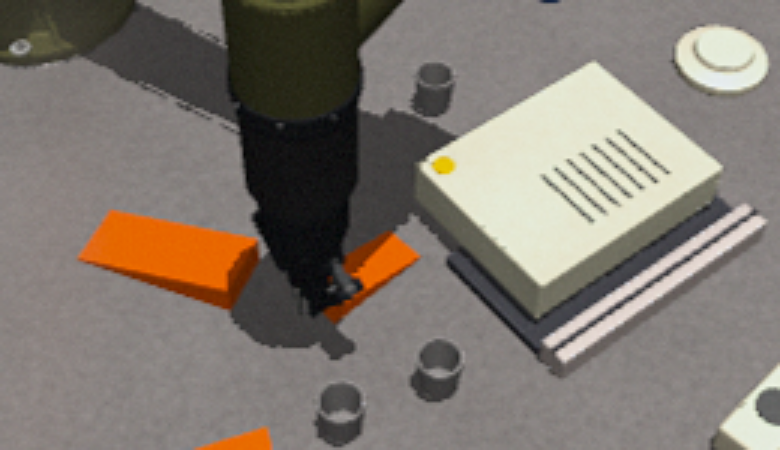

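The scene crop shows the shut fingers at the wedge's back, crop (330,295). The wedge is straight and points at the foot below the dot (443,165), and the unit is undisturbed. I'll push on, correcting the slight drift.

servo_tool(
  targets=[
    [-1,0.4,10,2,-0.12],
    [-1,0.4,10,1,-0.12],
    [-1,0.4,10,0.5,0],
    [-1,0.4,10,0,0],
    [-1,0.4,10,0,0],
    [-1,0.4,10,0,0],
  ],
)

```text
time_s: 4.8
eef_pos: [0.5371, -0.0191, 0.0092]
orientation: [-3.136, -0.003, 3.108]
wrist_force: [-0.7, -1.0, 0.5]
opening: -0.002
```

```bash
cat >> h.py <<'E'
def look():
    s=ctrl.state();print("t",s["time_s"],"tcp",np.round(s["eef_pos"],4),"yaw",np.degrees(s["orientation"][2]).round(2),"F",np.round(s["wrist_force"],2))
    im,d,c=cap("scene");P=cloud(d,c);hsv=cv2.cvtColor(im,cv2.COLOR_RGB2HSV)
    m=(cv2.inRange(hsv,(5,180,70),(18,255,255))>0)&(np.abs(P[...,0]-.533)<.045)&(P[...,1]>-.12)&(P[...,1]<.15)&(P[...,2]<.04)
    Q=P[m];r=cv2.minAreaRect((Q[:,:2]*1000).astype(np.float32))
    print("wedge",np.round(r[0],1),np.round(r[1],1),round(r[2],1),"y",Q[:,1].min().round(4),Q[:,1].max().round(4))
    y=(cv2.inRange(hsv,(20,150,120),(34,255,255))>0)&(P[...,2]>.06)&(P[...,2]<.09);print("dot",P[y].mean(0).round(4),y.sum())
    q=(np.abs(P[...,2]-.072)<.006)&(P[...,0]>.5)&(P[...,0]<.72)&(P[...,1]>.03)&(P[...,1]<.33)
    print("unit",np.round(cv2.minAreaRect((P[q][:,:2]*1000).astype(np.float32)),1) if 0 else [np.round(v,1) for v in cv2.minAreaRect((P[q][:,:2]*1000).astype(np.float32))],P[q].mean(0).round(4))
    return im
E
python3 -c "
from h import *
look()"
```

```text
t 4.8 tcp [ 0.5371 -0.0191  0.0092] yaw 178.07 F [-0.73 -1.03  0.48]
wedge [539.6  36.4] [44.5 93.8] 5.4 y -0.0093 0.0822
dot [0.5349 0.0917 0.0719] 33
unit [array([618.1, 177.6]), array([234.9, 182.5]), np.float64(82.6)] [0.6221 0.1702 0.0719]
```

servo_tool(
  targets=[
    [-1,0.2,6,0,0],
    [-1,0.2,6,0,0],
    [-1,0.2,4,0,0],
    [-1,0.1,3,0,0],
    [-1,0.1,2,0,0],
  ],
)

```text
time_s: 5.48
eef_pos: [0.5371, 0.0041, 0.0091]
orientation: [-3.136, -0.003, 3.108]
wrist_force: [-0.9, -1.3, 1.1]
opening: 0.003
```

servo_tool(
  targets=[
    [-1,0,2,0,0],
    [-1,0,2,0,0],
  ],
)

```text
time_s: 5.72
eef_pos: [0.5372, 0.0082, 0.009]
orientation: [-3.136, -0.003, 3.108]
wrist_force: [-0.2, -1.0, 0.6]
opening: -0.001
```

servo_tool(
  targets=[
    [-1,0,1.5,0,0],
    [-1,0,1.5,0,0],
  ],
)

```text
time_s: 5.98
eef_pos: [0.5373, 0.0113, 0.009]
orientation: [-3.136, -0.003, 3.108]
wrist_force: [-0.1, -1.1, 1.4]
opening: 0.004
```

Baseline sliding force is about 1 N. I'll creep in 1 mm steps.

servo_tool(
  targets=[
    [-1,0,1,0,0],
    [-1,0,1,0,0],
  ],
)

```text
time_s: 6.22
eef_pos: [0.5373, 0.0134, 0.009]
orientation: [-3.136, -0.003, 3.108]
wrist_force: [-0.5, -1.3, 1.2]
opening: -0.001
```

servo_tool(
  targets=[
    [-1,0,1,0,0],
  ],
)

```text
time_s: 6.35
eef_pos: [0.5374, 0.0145, 0.009]
orientation: [-3.136, -0.003, 3.108]
wrist_force: [0.9, -0.3, 0.7]
opening: -0.002
```

servo_tool(
  targets=[
    [-1,0,1,0,0],
  ],
)

```text
time_s: 6.48
eef_pos: [0.5374, 0.0155, 0.009]
orientation: [-3.136, -0.003, 3.108]
wrist_force: [0.2, -1.0, 1.6]
opening: 0.004
```

servo_tool(
  targets=[
    [-1,0,0.7,0,0],
  ],
)

```text
time_s: 6.6
eef_pos: [0.5374, 0.0161, 0.009]
orientation: [-3.135, -0.003, 3.108]
wrist_force: [0.3, -2.7, 0.3]
opening: 0.0
```

servo_tool(
  targets=[
    [-1,0,0.7,0,0],
  ],
)

```text
time_s: 6.72
eef_pos: [0.5373, 0.0164, 0.0091]
orientation: [-3.135, -0.003, 3.108]
wrist_force: [-0.5, -4.2, 1.2]
opening: -0.002
```

servo_tool(
  targets=[
    [-1,0,0.7,0,0],
  ],
)

```text
time_s: 6.85
eef_pos: [0.5373, 0.0166, 0.0091]
orientation: [-3.134, -0.003, 3.108]
wrist_force: [-0.1, -5.0, 0.4]
opening: 0.0
```

The push stiffened from 1 to 5 N within 1 mm, so the wedge is seated. Next I'll back off, rise and check that the unit hasn't moved.

servo_tool(
  targets=[
    [-1,0,-2,0,0],
    [-1,0,-8,0,0],
    [-1,0,-10,0,0],
    [-1,0,0,-40,0],
    [-1,0,0,-45,0],
    [-1,0,0,-25,0],
    [-1,0,0,0,0],
  ],
)

```text
time_s: 7.72
eef_pos: [0.5362, -0.0048, 0.1209]
orientation: [-3.137, -0.005, 3.107]
wrist_force: [0.0, -0.3, -0.4]
opening: -0.001
```

```bash
python3 -c "
from h import *
im=look();wedge();plan([.535,.0917,.11],178,3)
cv2.imwrite('pics/s3.png',cv2.resize(im[130:280,180:440,::-1],None,fx=3,fy=3))"
```

```text
t 7.725 tcp [ 0.5362 -0.0048  0.1209] yaw 178.0 F [ 0.02 -0.32 -0.41]
wedge [535.5  52.3] [52.3 46.7] 87.8 y 0.0266 0.0792
dot [0.5352 0.0913 0.0725] 33
unit [array([619.1, 177.4]), array([234.4, 183.7]), np.float64(82.3)] [0.6222 0.1701 0.0719]
t 7.775 tcp [ 0.5355 -0.0048  0.1195] yaw 177.99 F [ 1.21 -0.15  0.04] wedge [536.8  63.9] [68.3 42.8] 88.0 y 0.03 0.0987
[1.0, 32.0, 3.0] turn -0.0
[1.0, 32.0, 3.0] turn -0.0
[1.0, 32.0, 3.0] turn -0.0
```

View pics/s3.png

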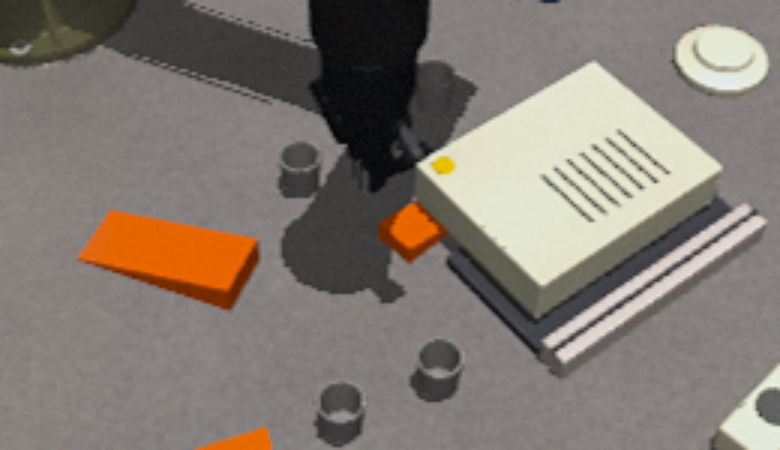

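The scene crop shows the wedge's back end at (412,230), tucked under the unit's corner. The dot (443,165) and the unit are where they were, and the other bystanders look unmoved. Now I'll go over the dot and press.

servo_tool(
  targets=[
    [-1,0.5,32,3,0],
    [-1,0.5,32,3,0],
    [-1,0,28,10,0],
    [-1,0,4,10,0],
    [-1,0,0,4,0],
    [-1,0,0,0,0],
  ],
)

```text
time_s: 8.57
eef_pos: [0.5333, 0.0904, 0.0783]
orientation: [-3.132, -0.021, 3.104]
wrist_force: [0.1, -0.0, 0.5]
opening: 0.001
```

servo_tool(
  targets=[
    [-1,-2.5,1,2,0],
    [-1,0,0,2,0],
    [-1,0,0,1,0],
  ],
)

```text
time_s: 8.95
eef_pos: [0.5365, 0.0901, 0.0738]
orientation: [-3.133, -0.019, 3.102]
wrist_force: [-1.0, -0.1, 0.6]
opening: 0.003
```

servo_tool(
  targets=[
    [-1,0,0,1,0],
  ],
)

```text
time_s: 9.07
eef_pos: [0.5366, 0.0899, 0.0729]
orientation: [-3.133, -0.019, 3.102]
wrist_force: [0.5, 0.2, 0.4]
opening: -0.003
```

servo_tool(
  targets=[
    [-1,0,0.5,0.8,0],
  ],
)

```text
time_s: 9.2
eef_pos: [0.5366, 0.0904, 0.0722]
orientation: [-3.133, -0.019, 3.102]
wrist_force: [-0.7, 0.6, 0.7]
opening: 0.003
```

servo_tool(
  targets=[
    [-1,0,0,0.6,0],
  ],
)

```text
time_s: 9.32
eef_pos: [0.5367, 0.0904, 0.0721]
orientation: [-3.133, -0.018, 3.102]
wrist_force: [-2.6, 0.2, 4.6]
opening: 0.0
```

servo_tool(
  targets=[
    [-1,0,0,0.6,0],
  ],
)

```text
time_s: 9.45
eef_pos: [0.5367, 0.0904, 0.072]
orientation: [-3.133, -0.018, 3.102]
wrist_force: [-2.9, -1.4, 3.9]
opening: 0.0
```

servo_tool(
  targets=[
    [-1,0,0,1.0,0],
  ],
)

```text
time_s: 9.57
eef_pos: [0.5368, 0.0904, 0.072]
orientation: [-3.132, -0.018, 3.102]
wrist_force: [-4.3, -0.5, 9.1]
opening: 0.002
```

servo_tool(
  targets=[
    [-1,0,0,1.2,0],
  ],
)

```text
time_s: 9.7
eef_pos: [0.5368, 0.0904, 0.0719]
orientation: [-3.132, -0.017, 3.103]
wrist_force: [-5.1, 1.1, 8.4]
opening: -0.005
```

servo_tool(
  targets=[
    [-1,0.3,0,1.3,0],
    [-1,0.3,0,1.3,0],
  ],
)

```text
time_s: 9.95
eef_pos: [0.5367, 0.0904, 0.0719]
orientation: [-3.132, -0.015, 3.103]
wrist_force: [-3.6, -0.5, 6.5]
opening: 0.002
```

servo_tool(
  targets=[
    [-1,0.2,0,1.3,0],
    [-1,0.2,0,1.3,0],
    [-1,0.2,0,1.3,0],
    [-1,0.2,0,1.3,0],
  ],
)

```text
time_s: 10.45
eef_pos: [0.5368, 0.0904, 0.072]
orientation: [-3.132, -0.011, 3.105]
wrist_force: [-4.0, -0.2, 7.0]
opening: 0.003
```

servo_tool(
  targets=[
    [-1,0.2,0,1.3,0],
    [-1,0.2,0,1.3,0],
    [-1,0.2,0,1.3,0],
  ],
)

```text
time_s: 10.82
eef_pos: [0.5368, 0.0904, 0.072]
orientation: [-3.132, -0.008, 3.105]
wrist_force: [-5.0, 0.1, 7.8]
opening: -0.0
```

The force is only 7–8 N, so I'll raise it to about 10 N and hold it for a full second.

servo_tool(
  targets=[
    [-1,0.4,0,1.8,0],
    [-1,0.4,0,1.8,0],
  ],
)

```text
time_s: 11.08
eef_pos: [0.5368, 0.0904, 0.0719]
orientation: [-3.132, -0.004, 3.106]
wrist_force: [-4.1, -0.3, 9.2]
opening: 0.005
```

servo_tool(
  targets=[
    [-1,0.4,0,1.9,0],
    [-1,0.4,0,1.9,0],
    [-1,0.4,0,1.9,0],
  ],
)

```text
time_s: 11.45
eef_pos: [0.5368, 0.0904, 0.0719]
orientation: [-3.132, 0.001, 3.108]
wrist_force: [-5.4, -0.4, 11.1]
opening: -0.005
```

servo_tool(
  targets=[
    [-1,0.4,0,1.8,0],
    [-1,0.4,0,1.8,0],
    [-1,0.4,0,1.8,0],
  ],
)

```text
time_s: 11.82
eef_pos: [0.5368, 0.0904, 0.0719]
orientation: [-3.132, 0.005, 3.109]
wrist_force: [-4.7, -0.9, 10.1]
opening: -0.004
```

servo_tool(
  targets=[
    [-1,0.4,0,1.8,0],
    [-1,0.4,0,1.8,0],
    [-1,0.4,0,1.8,0],
  ],
)

```text
time_s: 12.2
eef_pos: [0.5369, 0.0904, 0.0719]
orientation: [-3.132, 0.01, 3.11]
wrist_force: [-5.2, -0.1, 10.0]
opening: -0.001
```

Held about 10 N for over a second with z steady at 71.9 mm, so it doesn't rock. Now I'll lift off straight up and check.

servo_tool(
  targets=[
    [-1,0,0,-3,0],
    [-1,0,0,-15,0],
    [-1,0,0,-40,0],
    [-1,0,-40,-40,0],
    [-1,0,-50,-30,0],
    [-1,0,-60,-10,0],
    [-1,0,-60,0,0],
    [-1,0,0,0,0],
  ],
)

```text
time_s: 13.2
eef_pos: [0.529, -0.1241, 0.2215]
orientation: [-3.131, 0.015, 3.112]
wrist_force: [0.5, 0.5, 0.4]
opening: 0.001
```

```bash
python3 -c "
from h import *
look();im,P=wedge()
cv2.imwrite('pics/t4.png',cv2.resize(im[130:310,200:460,::-1],None,fx=3,fy=3))
m=(P[...,2]>.064)&(P[...,2]<.08)&(P[...,0]>.5)&(P[...,0]<.72)&(P[...,1]>.03)&(P[...,1]<.33)
Q=P[m];g=np.linalg.lstsq(np.c_[Q[:,:2],np.ones(len(Q))],Q[:,2],rcond=None)[0];print('tilt mrad',g[:2]*1000, np.load('top.npz')['P'][m][:,2].mean(),Q[:,2].mean())
Q=np.load('top.npz')['P'][m];print('before',np.linalg.lstsq(np.c_[Q[:,:2],np.ones(len(Q))],Q[:,2],rcond=None)[0][:2]*1000)"
```

```text
t 13.2 tcp [ 0.529  -0.1241  0.2215] yaw 178.32 F [0.45 0.45 0.41]
wedge [535.8  51.7] [52.9 47.4] 87.3 y 0.0256 0.0791
dot [0.5348 0.0917 0.0718] 33
unit [array([618.5, 176.7]), array([232.7, 182.5]), np.float64(82.4)] [0.6221 0.17   0.0719]
t 13.25 tcp [ 0.5293 -0.1226  0.2215] yaw 178.41 F [0.19 0.12 0.39] wedge [527.3  38.3] [26.5 17.4] 4.0 y 0.0296 0.0479
tilt mrad [8.41876519 2.6088508 ] 0.07750324040582378 0.07252959470689543
before [ -806.69510427 -1356.706175  ]
```

View pics/t4.png

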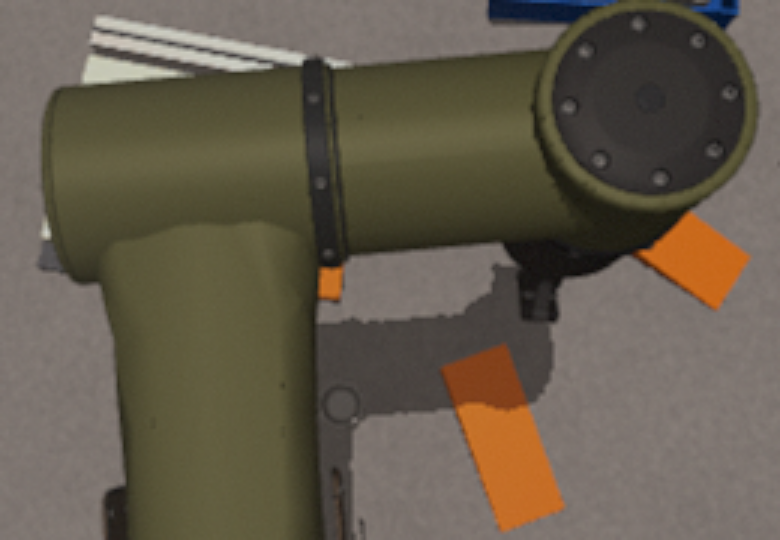

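The top view is blocked by the arm (only the wedge's end shows, at crop (330,283)), so it can't confirm much. I'll make one numeric scene check of level and wedge shift before handing in.

```bash
python3 - <<'E'
from h import *
f=lambda P:(lambda Q:np.linalg.lstsq(np.c_[Q[:,:2],np.ones(len(Q))],Q[:,2],rcond=None)[0][:2]*1000)(P[(np.abs(P[...,2]-.072)<.006)&(P[...,0]>.5)&(P[...,0]<.72)&(P[...,1]>.03)&(P[...,1]<.33)])
im,d,c=cap("scene");print("tilt mrad",f(np.load("scene.npz")["P"]),f(cloud(d,c)))
now=cv2.resize(im[130:280,180:440,::-1],None,fx=3,fy=3);old=cv2.imread("pics/s3.png")
for a in(old,now):
    m=cv2.inRange(cv2.cvtColor(a,cv2.COLOR_BGR2HSV),(5,180,70),(18,255,255))[195:270,365:470];v,u=np.nonzero(m);print(len(u),u.mean().round(2),v.mean().round(2))
print(ctrl.state()["wrist_force"]);ctrl.close_job()
E
```

```text
tilt mrad [-0.82766011  0.91029392] [-0.84352912  0.75516592]
2428 45.79 35.57
2396 46.17 35.63
[-0.13626681 -0.1940729  -0.29395087]
the job is handed in; nothing more can be done
```

The orange wedge is snug under the hanging foot, the controller no longer rocks, and I've handed the job in at about 13 s of the 51 s allowed.

- **Wedge:** I picked the small one, which measured 107 x 43.5 mm with a 10.3° slope. I pushed it along the bench, thin end first. The push force rose from about 1 N to 5 N within 1 mm, and I stopped there.
- **Press:** I pressed the yellow dot with 9–11 N for about 1.1 s, after a first go at 6.5–9 N that was too light. The fingertip height stayed at 71.9–72.0 mm throughout, so the corner did not dip. I then took the hand away; the last wrist force reading was about 0.
- **After the press:** The controller's tilt changed by less than 0.2 mrad and its position by about 1 mm, which is within measurement noise. The wedge shifted about 0.1 camera pixel.

**Less clean:**
- The press also carried a sideways force of about 5 N in x that I could not trim out, though nothing visibly moved.
- The arm blocked the final top view, so those last checks rest on the scene camera alone. I did not measure the bystanders again after the press.

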